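# Take the rock out of a jig plate

### The arm

A 6-joint arm with a two-finger parallel gripper is mounted at the origin on the work surface. World frame = base frame: x ahead of the robot, y to its left, z up, the work surface at z = 0. Lengths are in m, angles in rad, forces in N, time in s.
With the tool pointing down it reaches from about 0.25 to 0.85 m from the base axis. Payload 12.5 kg.
Tool frame: the origin (TCP) lies where the fingers leave the gripper's body, on its centre line; the fingertips stand 84 mm ahead of it and the grasp point (between the pads) lies 65 mm ahead of it; z points along the fingers, y is the direction in which the jaws open and shut (so a half turn about z gives the same grasp; the last joint's range is limited). The gripper opens to 93 mm and grips with 3 to 60 N. Pads are 15 mm wide; open, the fingers measure 128 mm over their backs; the gripper's body (75 mm by 188 mm) begins 65 mm behind the grasp point.
Start: joints at [-1.408, 0.351, 1.652, -0, 1.139, -0.085], TCP at [0.135, -0.533, 0.303] pointing down, gripper open.
Joint ranges: [-2.75, 2.75], [-0.79, 2.1], [0.01, 2.65], [-1.57, 4.71], [0.07, 3.14], [-2.87, 2.87]. Speed limits (rad/s): [2.22, 2.22, 2.79, 3.14, 3.14, 3.14].

### API

Orientations are given as a unit quaternion [x, y, z, w].
In Python, from station import sensors, cams, job gives the robot as it stands. The module is installed in compiled form; this text tells all that it offers.
- The arm moves only by the tool apply_moves, never from a script. Its argument "moves" is a list of rows, each a list of 3 entries, a list of its own where there are three numbers: the shift along the world's x, y, z in mm, then the turn about the world's z in degrees, then the opening, from 0 (shut) to 1 (fully open). In form: [[[dx, dy, dz], turn, fingers], ...]. A call has 1 to 20 rows; each row is the pose to reach, as a shift and turn from the pose measured when the call began; what a row does not reach only later rows make up. A row lasts 1/10 s, in which the tool goes at most 50 mm and 8.59 degrees, less where a joint would pass 70% of its speed; a pose out of reach is approached as far as the arm can. A call with a gripper value outside its range is refused whole. The fingers move at their own pace and stop on an object; the grip force is fixed at half the most. Time passes only in rows, so rows that repeat a pose let the fingers close. It gives the time, the measured TCP pose, the force and the opening at its end, in the units of the state.
- sensors.get_obs(): the state, without advancing time (a new reading comes with each control period).
- cams.capture(name): name is "side" or "top"; returns the picture (384x512x3 uint8, red, green, blue); there is no depth.
- cams.camera_params(name): a dict with "fx", "fy", "cx", "cy" (pixels), "D" ([k1, k2, p1, p2, k3] as OpenCV has them; the pictures are not rectified), "view" (4x4, takes a point from world to camera coordinates). Camera axes: x right, y down, z forward; pixel columns grow to the right and rows downward; lengths in m; the calibration is good to about 2 mm. A picture is of the moment at which its call begins. camera_params takes no time and is no camera call.
- job.finish_job(): hands the job in, once; it reports no verdict.
The state is a dict: "clock": time; "qpos": joint angles; "joint_vel": joint speeds; "effort": joint torques, N m; "tcp_pos": TCP position; "ee_rot": TCP orientation; "ft_force": force on the tool from outside, world axes, zero at the start; "wrist_torque": the same for the moment, N m; "grip_width": finger opening in m.
Only numpy, scipy, OpenCV 4.12 (cv2) and the standard library are available. Lean on these libraries where they do the work, as an engineer would, in place of code of your own. Each camera call takes 0.05 s, during which the arm holds its last target.

### The job

The jig plate rocks on its four taper shims. With the fingertips press down on its corner lugs one after another until you find the corner that dips, push the shim under that corner fully in until it is tight, then press down on that corner once more to make sure that it is firm. Only press and push, lift nothing, and do not shift the plate, the other three shims or the things lying around.

Things in the scene. Friction and masses are not known exactly. Their poses are not given: they have to be found in the camera images.
- bed: Dark steel bed plate 250 x 262 x 10 mm, screwed to the bench, its top face 10 mm above the bench. Origin on its underside, below the middle of the jig plate; x points away from the robot, y to the left, z up, turned by up to 12 degrees. The shims slide along its x axis, in from the robot's side.
- plate: Aluminium jig plate 166 (x) x 120 (y) x 16 mm, 3 kg, standing loose on four shims; a lug 26 mm (x) wide stands out 57 mm sideways at each corner, over a steel foot 24 x 24 mm. Origin: centre of its underside, 26 mm above the bench. A small vice (90 x 46 mm, its lever up to 48 mm above the plate) is bolted to its middle. One corner has 2.5 to 4.5 mm of air under its foot; the other three are firm.
- corner_fl (a point): Middle of the top of the plate's front left lug (front = the robot's side, left = +y of the bed), straight above its foot, 42 mm above the bench: the place to press this corner. The corner that rocks dips 2.5 to 4.5 mm under 5 to 8 N and comes back up when let go.
- corner_fr (a point): Middle of the top of the plate's front right lug (front = the robot's side, left = +y of the bed), straight above its foot, 42 mm above the bench: the place to press this corner. Pressing with 10 to 15 N tells a corner that rocks from a firm one.
- corner_bl (a point): Middle of the top of the plate's back left lug (front = the robot's side, left = +y of the bed), straight above its foot, 42 mm above the bench: the place to press this corner. A firm corner does not give; a rocking one dips until its foot meets its shim.
- corner_br (a point): Middle of the top of the plate's back right lug (front = the robot's side, left = +y of the bed), straight above its foot, 42 mm above the bench: the place to press this corner. Once its shim is tight the rocking corner no longer gives.
- seat_fl (a point): Point on the bed's top face (10 mm above the bench) straight below the middle of the front left foot. The foot's front face is 12 mm in front of it (towards -x of the bed).
- seat_fr (a point): Point on the bed's top face (10 mm above the bench) straight below the middle of the front right foot. The foot's front face is 12 mm in front of it (towards -x of the bed).
- seat_bl (a point): Point on the bed's top face (10 mm above the bench) straight below the middle of the back left foot. The foot's front face is 12 mm in front of it (towards -x of the bed).
- seat_br (a point): Point on the bed's top face (10 mm above the bench) straight below the middle of the back right foot. The foot's front face is 12 mm in front of it (towards -x of the bed).
- shim_1: Brass taper shim (wedge) 74 mm long, 28 mm wide, 13 to 18 mm thick at its outer end, lying on the bed, thin end under one of the feet, thick end 20 to 37 mm out in front of it. Origin: bottom middle of its outer end face; x points in under the foot, the way to push. The shim of the rocking corner slides in 16 to 25 mm, then stops dead, tight, its outer end 12 mm in front of the foot.
- shim_2: Brass taper shim (wedge) 74 mm long, 28 mm wide, 13 to 18 mm thick at its outer end, lying on the bed, thin end under one of the feet, thick end 20 to 37 mm out in front of it. Origin: bottom middle of its outer end face; x points in under the foot, the way to push. It is keyed to the bed: it slides along x only, with 3 N of drag.
- shim_3: Brass taper shim (wedge) 74 mm long, 28 mm wide, 13 to 18 mm thick at its outer end, lying on the bed, thin end under one of the feet, thick end 20 to 37 mm out in front of it. Origin: bottom middle of its outer end face; x points in under the foot, the way to push. All four are of one make, a little different in thickness, and the three under firm corners are tight already.
- shim_4: Brass taper shim (wedge) 74 mm long, 28 mm wide, 13 to 18 mm thick at its outer end, lying on the bed, thin end under one of the feet, thick end 20 to 37 mm out in front of it. Origin: bottom middle of its outer end face; x points in under the foot, the way to push. Which shim is under which foot changes.
- ring_gauge: Steel ring gauge lying on the bench beside the bed, 52 mm across, 18 mm high; origin at the centre of its underside. Bystander.
- loupe: Black eye loupe standing on the bench, 38 mm across, 42 mm high; origin at the centre of its underside. Bystander.
- driver: Screwdriver lying on the bench along the other side of the bed, 170 mm long, blue handle. Bystander.
There are look-alikes about, which are no part of the job. What is shaped like the shim_2 but black, orange or red is not meant.

How it is judged:
On the way, in this order (a step that is already met when the one before it is completed fails the run):
1. the rocking corner has been pressed down by the fingers until it dips, its shim not yet pushed in (contact force between the fingers and plate above 2 N and angle between plate's own z axis and vertical above 0.016 rad and not (horizontal distance between any of shim_1, shim_2, shim_3, shim_4 and seat_fl below 0.0275 m or horizontal distance between any of shim_1, shim_2, shim_3, shim_4 and seat_fr below 0.0275 m or horizontal distance between any of shim_1, shim_2, shim_3, shim_4 and seat_bl below 0.0275 m or horizontal distance between any of shim_1, shim_2, shim_3, shim_4 and seat_br below 0.0275 m)), for 0.05 s.
2. the shim of that corner is pushed fully in, within 3.5 mm ((horizontal distance between any of shim_1, shim_2, shim_3, shim_4 and seat_fl below 0.0275 m or horizontal distance between any of shim_1, shim_2, shim_3, shim_4 and seat_fr below 0.0275 m or horizontal distance between any of shim_1, shim_2, shim_3, shim_4 and seat_bl below 0.0275 m or horizontal distance between any of shim_1, shim_2, shim_3, shim_4 and seat_br below 0.0275 m)), for 0.2 s.
3. the same corner is pressed again with at least 4 N, near the middle of its lug, and stays firm (contact force between the fingers and plate above 4 N and angle between plate's own z axis and vertical below 0.01 rad and ((horizontal distance between any of shim_1, shim_2, shim_3, shim_4 and seat_fl below 0.0275 m and horizontal distance between the grasp point and corner_fl below 0.028 m) or (horizontal distance between any of shim_1, shim_2, shim_3, shim_4 and seat_fr below 0.0275 m and horizontal distance between the grasp point and corner_fr below 0.028 m) or (horizontal distance between any of shim_1, shim_2, shim_3, shim_4 and seat_bl below 0.0275 m and horizontal distance between the grasp point and corner_bl below 0.028 m) or (horizontal distance between any of shim_1, shim_2, shim_3, shim_4 and seat_br below 0.0275 m and horizontal distance between the grasp point and corner_br below 0.028 m))), for 0.1 s.
At the end, for the whole second after the job is handed in: The shim of the corner that rocked is fully in (outer end within 3.5 mm of its stop), the plate stands level (within 0.008 rad) and at rest within 8 mm of where it stood, the other three shims are within 4 mm and the bystanders within 15 mm of where they were ((horizontal distance between any of shim_1, shim_2, shim_3, shim_4 and seat_fl below 0.0275 m or horizontal distance between any of shim_1, shim_2, shim_3, shim_4 and seat_fr below 0.0275 m or horizontal distance between any of shim_1, shim_2, shim_3, shim_4 and seat_bl below 0.0275 m or horizontal distance between any of shim_1, shim_2, shim_3, shim_4 and seat_br below 0.0275 m) and angle between plate's own z axis and vertical below 0.008 rad and distance of plate from where it was at the start of the episode below 0.008 m and linear speed of plate below 0.01 m/s and not (distance of each of shim_1, shim_2 from where it was at the start of the episode above 0.004 m or distance of each of shim_1, shim_3 from where it was at the start of the episode above 0.004 m or distance of each of shim_1, shim_4 from where it was at the start of the episode above 0.004 m or distance of each of shim_2, shim_3 from where it was at the start of the episode above 0.004 m or distance of each of shim_2, shim_4 from where it was at the start of the episode above 0.004 m or distance of each of shim_3, shim_4 from where it was at the start of the episode above 0.004 m) and distance of each of ring_gauge, loupe, driver from where it was at the start of the episode below 0.015 m); the robot touches nothing.
It fails at once if the plate is lifted or tipped (height (world z) of plate above 0.031 m or angle between plate's own z axis and vertical above 0.08 rad).
It fails at once if the plate is shifted more than 10 mm (distance of plate from where it was at the start of the episode above 0.01 m).
It fails at once if a second shim is moved more than 4 mm (only the one of the rocking corner has room to go fully in) (distance of each of shim_1, shim_2 from where it was at the start of the episode above 0.004 m or distance of each of shim_1, shim_3 from where it was at the start of the episode above 0.004 m or distance of each of shim_1, shim_4 from where it was at the start of the episode above 0.004 m or distance of each of shim_2, shim_3 from where it was at the start of the episode above 0.004 m or distance of each of shim_2, shim_4 from where it was at the start of the episode above 0.004 m or distance of each of shim_3, shim_4 from where it was at the start of the episode above 0.004 m).
It fails at once if a bystander is moved more than 15 mm (distance of any of ring_gauge, loupe, driver from where it was at the start of the episode above 0.015 m).
It also fails if it takes over 58 s, if anything falls off the work surface, if the arm or the gripper's body presses on something with over 40 N, if the wrist force passes 120 N, or if a joint passes its speed limit or range.

## Working session

There is one attempt and no reset: what is moved stays moved. The work goes in short steps, Python scripts to look and compute and a tool call to move; the robot and the scene stay as the last step left them, time stands still between calls to the robot, and variables do not carry over. Pictures are saved under pics/ and viewed, and the job is handed in when it is done.

Besides the shell and the picture viewer there is one more tool, called after ">>>" as name(argument=value, ...) on one line, values as JSON. apply_moves: Moves the arm, as the interface text tells. Its arguments: {"type":"object","properties":{"moves":{"type":"array"}},"required":["moves"]}

```bash
mkdir -p pics; python3 - <<'E'
from station import sensors,cams
import cv2
o=sensors.get_obs(); print({k:(v.round(3).tolist() if hasattr(v,'round') and not isinstance(v,float) else v) for k,v in o.items()})
for n in("top","side"):
    p=cams.camera_params(n); print(n,p)
    im=cams.capture(n); cv2.imwrite(f"pics/{n}0.png",im[:,:,::-1])
E
```

```text
{'clock': 0.0, 'qpos': [-1.408, 0.351, 1.652, 0.0, 1.139, -0.085], 'joint_vel': [-0.0, -0.001, 0.0, -0.0, 0.0, -0.002], 'effort': [-0.005, -49.731, -28.526, 0.07, 0.026, -0.0], 'tcp_pos': [0.135, -0.533, 0.302], 'ee_rot': [0.992, 0.124, -0.0, -0.001], 'ft_force': [-0.217, 0.123, 0.16], 'wrist_torque': [-0.011, 0.007, -0.008], 'grip_width': 0.09315283446321282}
top {'fx': 427.22022087152385, 'fy': 427.22022087152385, 'cx': 245.98019472582814, 'cy': 194.46986553284307, 'D': array([0.01063835, 0.        , 0.        , 0.        , 0.        ]), 'view': array([[ 0.02994514, -0.99906171, -0.03128894,  0.02392612],
       [-0.99030859, -0.02540655, -0.13654083,  0.51086587],
       [ 0.13561777,  0.03507444, -0.99014019,  0.83951209],
       [ 0.        ,  0.        ,  0.        ,  1.        ]])}
side {'fx': 433.47075870438385, 'fy': 433.47075870438385, 'cx': 261.54530460139654, 'cy': 194.20530640116726, 'D': array([-0.16018546,  0.        ,  0.        ,  0.        ,  0.        ]), 'view': array([[-0.79079864, -0.612029  ,  0.00761631,  0.40401657],
       [-0.30986873,  0.3895864 , -0.86729684,  0.20642555],
       [ 0.52784361, -0.68821722, -0.49773304,  0.73827237],
       [ 0.        ,  0.        ,  0.        ,  1.        ]])}
```

View pics/top0.png

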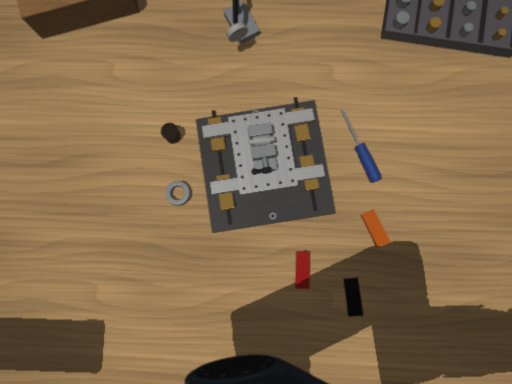

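View pics/side0.png

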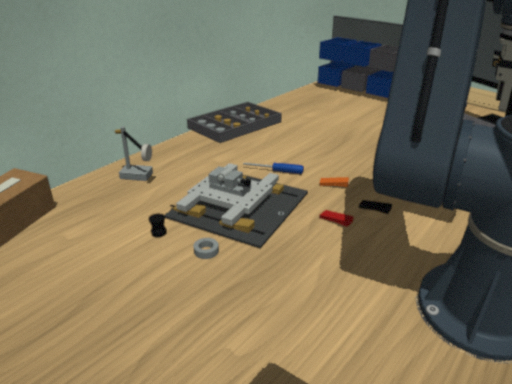

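The top view shows the bed at about (265,166) with light lugs at (217,130), (299,116), (226,185) and (308,173). The brass shims show in front of the lugs. The red (303,269), orange (376,228) and black (353,297) blocks are look-alikes lying off the bed. Next I'll enlarge the view and measure.

```bash
cat > h.py <<'E'
import numpy as np,cv2
from station import cams
def ray(n,uv):
    p=cams.camera_params(n);K=np.array([[p['fx'],0,p['cx']],[0,p['fy'],p['cy']],[0,0,1]])
    q=cv2.undistortPoints(np.array(uv,float).reshape(-1,1,2),K,np.array(p['D'])).reshape(-1,2)
    R=p['view'][:3,:3];t=p['view'][:3,3]
    return -R.T@t,(R.T@np.c_[q,np.ones(len(q))].T).T
def onz(n,uv,z):
    c,d=ray(n,uv); return c+d*((z-c[2])/d[:,2])[:,None]
def proj(n,P):
    p=cams.camera_params(n);K=np.array([[p['fx'],0,p['cx']],[0,p['fy'],p['cy']],[0,0,1]])
    V=p['view'];r=cv2.Rodrigues(V[:3,:3])[0]
    return cv2.projectPoints(np.array(P,float).reshape(-1,1,3),r,V[:3,3],K,np.array(p['D']))[0].reshape(-1,2)
E
python3 - <<'E'
from h import *
im=cv2.imread('pics/top0.png')
cv2.imwrite('pics/top0c.png',cv2.resize(im[92:240,180:350],None,fx=4,fy=4,interpolation=cv2.INTER_CUBIC)[:600])
s=cv2.imread('pics/side0.png')
cv2.imwrite('pics/side0c.png',cv2.resize(s[150:250,150:320],None,fx=4.5,fy=4.5,interpolation=cv2.INTER_CUBIC))
# bed: dark mask in region
g=im.astype(int); m=((g.max(2)<90)).astype(np.uint8)
hsv=cv2.cvtColor(im,cv2.COLOR_BGR2HSV)
roi=np.zeros_like(m);roi[92:240,190:340]=1
bm=((hsv[...,1]<70)&(roi>0)).astype(np.uint8)
br=((hsv[...,1]>120)&(hsv[...,0]>12)&(hsv[...,0]<30)).astype(np.uint8)
cs=max(cv2.findContours(bm,0,2)[0],key=cv2.contourArea)
r=cv2.minAreaRect(cv2.convexHull(cs));print(r)
P=onz('top',cv2.approxPolyDP(cv2.convexHull(cs),8,True).reshape(-1,2),.01);print(cv2.approxPolyDP(cv2.convexHull(cs),8,True).reshape(-1,2).tolist(),P.round(4))
wr=cv2.minAreaRect((onz('top',cs.reshape(-1,2),.01)[:,:2]*1000).astype(np.float32));print(wr)
lm=((g.min(2)>135)&(hsv[...,1]<50)&(roi>0)).astype(np.uint8)
c2=max(cv2.findContours(lm,0,2)[0],key=cv2.contourArea)
print(cv2.contourArea(c2),cv2.minAreaRect((onz('top',c2.reshape(-1,2),.042)[:,:2]*1000).astype(np.float32)))
E
```

```text
((264.41217041015625, 165.77703857421875), (114.7884521484375, 123.99024963378906), 81.02737426757812)
[[314, 100], [334, 212], [212, 231], [197, 119]] [[ 0.7233 -0.1018  0.01  ]
 [ 0.4814 -0.1453  0.01  ]
 [ 0.4347  0.1077  0.01  ]
 [ 0.6758  0.1502  0.01  ]]
((578.2138671875, 2.6922149658203125), (248.39137268066406, 259.50091552734375), 10.52749252319336)
5399.5 ((601.6432495117188, 7.560752868652344), (163.61270141601562, 230.1371612548828), 10.63186264038086)
```

View pics/top0c.png

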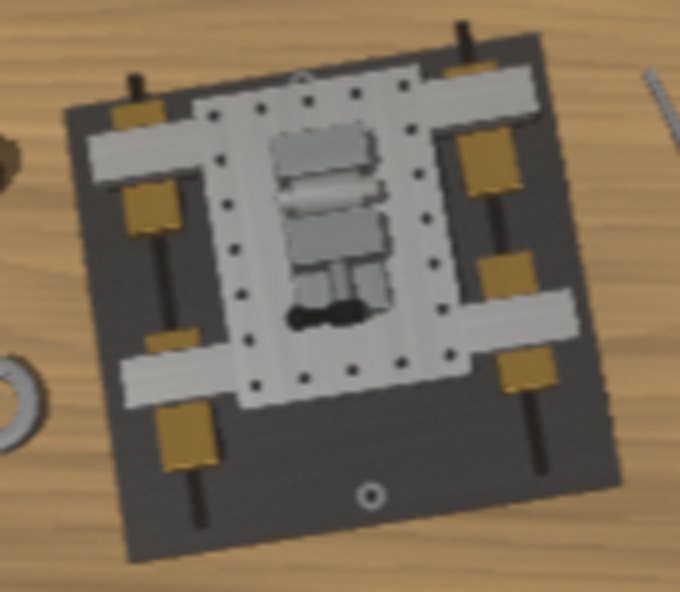

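View pics/side0c.png

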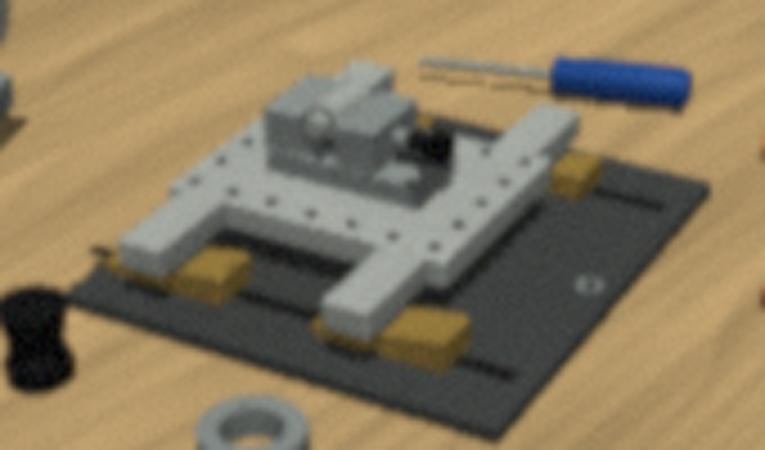

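```bash
python3 - <<'E'
from h import *
im=cv2.imread('pics/top0.png');hsv=cv2.cvtColor(im,cv2.COLOR_BGR2HSV)
a=np.radians(10.5);R=np.array([[np.cos(a),-np.sin(a)],[np.sin(a),np.cos(a)]]);c=np.array([601.6,7.6])
big=cv2.resize(im[92:240,180:350],None,fx=4,fy=4,interpolation=cv2.INTER_CUBIC)
def dr(P,col):
    q=(proj('top',P)-[180,92]+.5)*4
    for u in q: cv2.circle(big,tuple(int(x) for x in u),3,col,-1)
for n,sx,sy in(('fl',-1,1),('fr',-1,-1),('bl',1,1),('br',1,-1)):
    L=c+R@[70*sx,88.5*sy]; dr([*(L/1000),.042],(0,0,255))
    dr([*((c+R@[83*sx,117*sy])/1000),.042],(255,0,0))
    dr([*((c+R@[57*sx,117*sy])/1000),.042],(255,0,0))
    # brass blob in front of lug
    m=((hsv[...,1]>130)&(hsv[...,0]>12)&(hsv[...,0]<28)).astype(np.uint8)
    u0=proj('top',[*((c+R@[70*sx-34,88.5*sy])/1000),.025])[0]
    msk=np.zeros_like(m);cv2.circle(msk,tuple(int(x) for x in u0),16,1,-1)
    cs=max(cv2.findContours(m&msk,0,2)[0],key=cv2.contourArea).reshape(-1,2)
    W=(onz('top',cs,.025)[:,:2]*1000-c)@R
    # outline at z=25 in bed frame
    print(n,'lug',L.round(1),'u0',u0.round(),'blob',cv2.contourArea(cs),'x',W[:,0].min().round(1),W[:,0].max().round(1),'y',W[:,1].min().round(1),W[:,1].max().round(1),'out of foot',(70*sx-12-W[:,0].min()).round(1))
    dr(np.c_[((c+R@[W[:,0].min(),88.5*sy])/1000)[None],[[.025]]],(0,255,0))
cv2.imwrite('pics/ov.png',big)
E
```

```text
fl lug [516.6  81.9] u0 [228. 208.] blob 184.0 x -106.2 -73.1 y 74.9 102.7 out of foot 24.2
fr lug [548.9 -92.2] u0 [312. 194.] blob 111.0 x -93.2 -72.6 y -103.7 -75.9 out of foot 11.2
bl lug [654.3 107.4] u0 [218. 142.] blob 141.0 x 19.4 46.8 y 75.1 102.8 out of foot 38.6
br lug [686.6 -66.7] u0 [301. 129.] blob 181.0 x 11.9 46.4 y -103.0 -75.5 out of foot 46.1
```

View pics/ov.png

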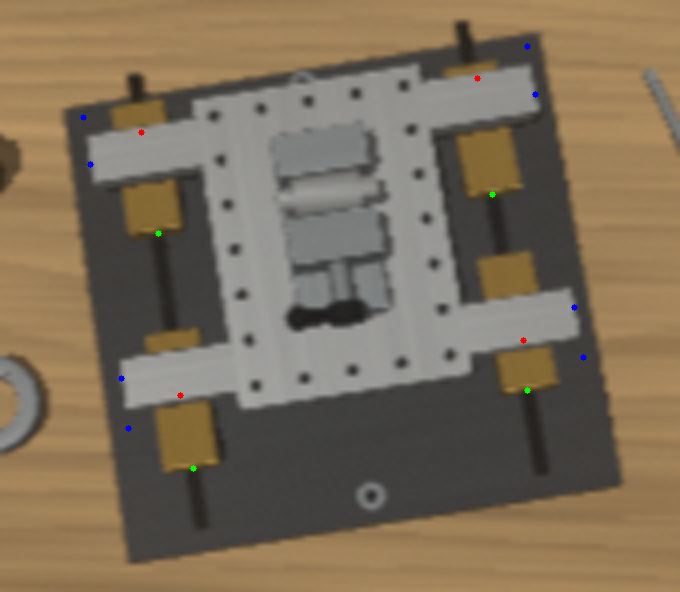

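```bash
python3 - <<'E'
from h import *
im=cv2.imread('pics/top0.png')
big=cv2.resize(im,None,fx=4,fy=4,interpolation=cv2.INTER_LINEAR)
hsv=cv2.cvtColor(big,cv2.COLOR_BGR2HSV)
m=(big.min(2)>125)&(hsv[...,1]<50)
m[:92*4]=0;m[240*4:]=0;m[:,:196*4]=0;m[:,336*4:]=0
v,u=np.nonzero(m);uv=np.c_[(u+.5)/4-.5,(v+.5)/4-.5]
a=np.radians(10.5);R=np.array([[np.cos(a),-np.sin(a)],[np.sin(a),np.cos(a)]]);c=np.array([601.6,7.6])
W=(onz('top',uv,.042)[:,:2]*1000-c)@R
k=abs(W[:,1])<55;print('plate x',np.percentile(W[k,0],[0.2,99.8]),'y all',np.percentile(W[:,1],[.2,99.8]))
L={}
for n,sx,sy in(('fl',-1,1),('fr',-1,-1),('bl',1,1),('br',1,-1)):
    for lo,hi in((70,85),(90,110)):
        k=(W[:,1]*sy>lo)&(W[:,1]*sy<hi)&(W[:,0]*sx>0)
        e=np.percentile(W[k,0],[2,98]);print(n,lo,e.round(1),e.mean().round(1),np.ptp(e).round(1))
E
```

```text
plate x [-81.56496497  81.55539205] y all [-114.56634678  114.8017019 ]
fl 70 [-71.4 -48.7] -60.0 22.7
fl 90 [-71.4 -48.3] -59.8 23.1
fr 70 [-71.  -48.3] -59.7 22.8
fr 90 [-71.1 -48.4] -59.7 22.8
bl 70 [48.7 71.1] 59.9 22.3
bl 90 [48.5 71.1] 59.8 22.6
br 70 [49.  71.2] 60.1 22.2
br 90 [49.  71.4] 60.2 22.4
```

>>> apply_moves(moves=[[[30,30,-10],-1,0],[[70,70,-20],-2,0],[[110,115,-30],-3.7,0],[[150,155,-40],-3.7,0],[[190,200,-50],-3.7,0],[[230,240,-60],-3.7,0],[[270,282,-70],-3.7,0],[[310,324,-80],-3.7,0],[[350,366,-80],-3.7,0],[[390,407,-80],-3.7,0],[[424,443,-80],-3.7,0],[[424,443,-110],-3.7,0],[[424,443,-150],-3.7,0],[[424,443,-150],-3.7,0],[[424,443,-150],-3.7,0],[[424,443,-150],-3.7,0]])

```text
clock: 1.7
tcp_pos: [0.5588, -0.0909, 0.1533]
ee_rot: [0.996, 0.091, 0.0, -0.0]
ft_force: [0.1, -0.3, 0.1]
grip_width: 0.0007
```

```bash
cat > look.py <<'E'
import sys
from h import *
from station import sensors
o=sensors.get_obs();q=o['ee_rot'];print(o['clock'],np.round(o['tcp_pos'],4),np.round(o['ft_force'],1),'yaw',np.degrees(2*np.arctan2(q[1],q[0])).round(2),o['grip_width'])
t=sys.argv[1]
A=cams.capture('top')[92:242,180:350];B=cams.capture('side')[130:280,140:310]
cv2.imwrite(f'pics/{t}.png',cv2.resize(np.hstack([A,B])[:,:,::-1],None,fx=2.35,fy=2.35,interpolation=cv2.INTER_CUBIC))
E
python3 look.py p1
```

```text
1.7 [ 0.5588 -0.0909  0.1533] [ 0.1 -0.3  0.1] yaw 10.46 0.00067445029127164
```

View pics/p1.png

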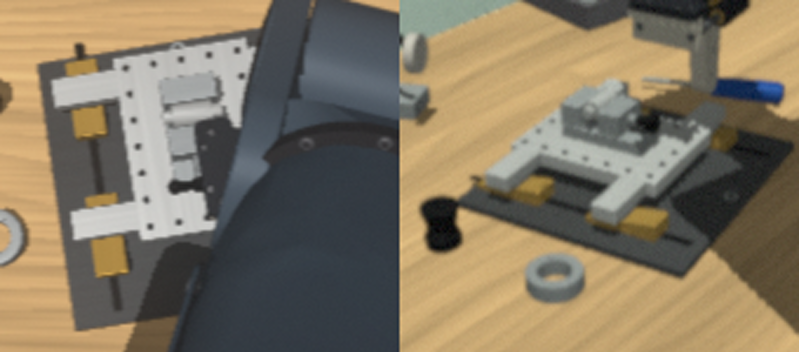

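The side view shows the closed fingertips above the front right lug, near panel pixel (705,85). Now I'll press down.

>>> apply_moves(moves=[[[0,0,-10],0,0],[[0,0,-20],0,0],[[0,0,-25],0,0],[[0,0,-27],0,0],[[0,0,-28],0,0],[[0,0,-28],0,0]])

```text
clock: 2.4
tcp_pos: [0.5587, -0.0912, 0.1262]
ee_rot: [0.996, 0.091, 0.0, -0.0]
ft_force: [-4.1, -0.5, 5.8]
grip_width: 0.0007
```

>>> apply_moves(moves=[[[0,0,-1],0,0],[[0,0,-1],0,0]])

```text
clock: 2.6
tcp_pos: [0.5587, -0.0912, 0.1261]
ee_rot: [0.996, 0.091, 0.0, -0.0]
ft_force: [-4.8, -0.4, 12.1]
grip_width: 0.0007
```

>>> apply_moves(moves=[[[0,0,-2],0,0],[[0,0,-2],0,0]])

```text
clock: 2.8
tcp_pos: [0.5593, -0.0911, 0.126]
ee_rot: [0.996, 0.091, 0.001, -0.0]
ft_force: [-4.8, 3.3, 21.8]
grip_width: 0.0004
```

Front right is firm: z stays at 126 mm with 22 N on it. Next is back right.

>>> apply_moves(moves=[[[0,0,10],0,0],[[0,0,26],0,0],[[40,8,26],0,0],[[80,16,26],0,0],[[117,22,26],0,0],[[117,22,26],0,0],[[117,22,15],0,0],[[117,22,8],0,0],[[117,22,8],0,0]])

```text
clock: 3.7
tcp_pos: [0.6748, -0.0693, 0.1324]
ee_rot: [0.996, 0.091, -0.0, -0.0]
ft_force: [0.0, 0.3, -0.1]
grip_width: 0.0005
```

>>> apply_moves(moves=[[[0,0,-3],0,0],[[0,0,-5],0,0],[[0,0,-6],0,0],[[0,0,-7],0,0],[[0,0,-8],0,0],[[0,0,-8],0,0]])

```text
clock: 4.3
tcp_pos: [0.675, -0.0694, 0.1247]
ee_rot: [0.996, 0.091, -0.0, -0.0]
ft_force: [-0.7, -0.7, 3.0]
grip_width: 0.0005
```

>>> apply_moves(moves=[[[0,0,-1],0,0],[[0,0,-1],0,0]])

```text
clock: 4.5
tcp_pos: [0.6752, -0.0695, 0.1239]
ee_rot: [0.996, 0.091, 0.0, -0.0]
ft_force: [-0.0, -1.7, 3.5]
grip_width: 0.0005
```

>>> apply_moves(moves=[[[0,0,-1.5],0,0],[[0,0,-2],0,0],[[0,0,-2],0,0]])

```text
clock: 4.8
tcp_pos: [0.6754, -0.0696, 0.1229]
ee_rot: [0.996, 0.091, 0.001, 0.0]
ft_force: [-3.6, -0.1, 12.4]
grip_width: 0.0007
```

>>> apply_moves(moves=[[[0,0,-1],0,0],[[0,0,-1],0,0]])

```text
clock: 5.0
tcp_pos: [0.6754, -0.0696, 0.1229]
ee_rot: [0.996, 0.091, 0.001, 0.0]
ft_force: [-4.6, -1.1, 12.1]
grip_width: 0.0005
```

```bash
python3 look.py p2
```

```text
5.0 [ 0.6754 -0.0696  0.1229] [-4.6 -1.1 12.1] yaw 10.43 0.0005002430644450287
```

View pics/p2.png

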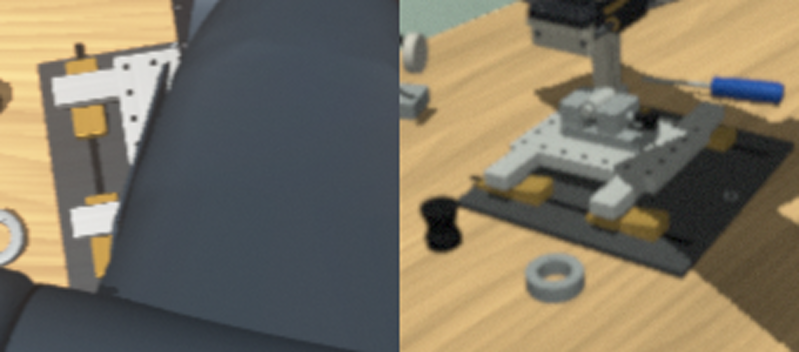

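Back right is the rocking corner. It dipped about 3 mm with 3 N on it and then bottomed at 12 N. Its shim is the one sticking out about 36 mm, at original top image pixel (302,132). I'll lift off, move in front of it and check the clearances before going down.

>>> apply_moves(moves=[[[0,0,4],0,0],[[0,0,15],0,0],[[0,0,27],0,0],[[-30,-5,27],0,0],[[-60,-10,27],0,0],[[-60,-10,27],0,0],[[-60,-10,27],0,0]])

```text
clock: 5.8
tcp_pos: [0.6159, -0.0797, 0.151]
ee_rot: [0.996, 0.091, 0.001, 0.0]
ft_force: [0.5, -0.2, -0.4]
grip_width: 0.0008
```

```bash
python3 look.py p3; python3 - <<'E'
from h import *
from station import sensors
a=np.radians(10.5);R=np.array([[np.cos(a),-np.sin(a)],[np.sin(a),np.cos(a)]])
print((sensors.get_obs()['tcp_pos'][:2]*1000-[601.6,7.6])@R)
E
```

```text
5.8 [ 0.6159 -0.0797  0.151 ] [ 0.5 -0.2 -0.4] yaw 10.4 0.0007732949312423379
[ -1.28679711 -88.38898771]
```

View pics/p3.png

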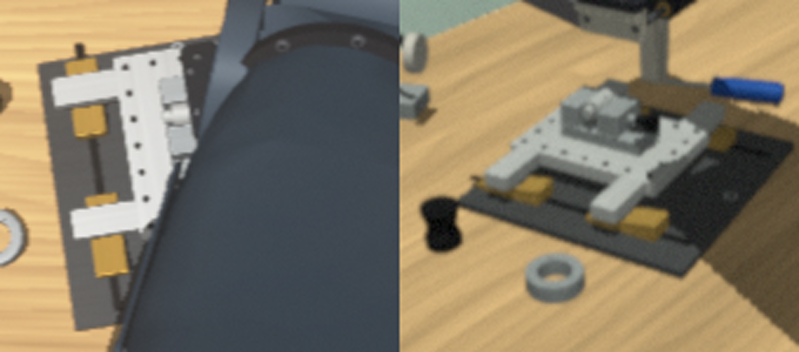

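Closed fingers hang over the gap between the right-hand lugs, near panel pixel (655,75). Bed coordinates are (-1.3, -88.4) mm, clear of both right-hand shims. Going down.

>>> apply_moves(moves=[[[0,0,-10],0,0],[[0,0,-20],0,0],[[0,0,-30],0,0],[[0,0,-40],0,0],[[0,0,-46],0,0],[[0,0,-50],0,0],[[0,0,-50],0,0]])

```text
clock: 6.6
tcp_pos: [0.6163, -0.0795, 0.1]
ee_rot: [0.996, 0.091, 0.001, 0.0]
ft_force: [-0.3, 0.4, 0.3]
grip_width: 0.0006
```

>>> apply_moves(moves=[[[3,0.5,0],0,0],[[6,1,0],0,0],[[8,1.5,0],0,0],[[10,1.9,0],0,0],[[12,2.2,0],0,0]])

```text
clock: 7.1
tcp_pos: [0.6284, -0.0773, 0.1001]
ee_rot: [0.996, 0.091, 0.001, 0.0]
ft_force: [-3.0, 0.3, 2.3]
grip_width: 0.0005
```

>>> apply_moves(moves=[[[2,0.4,0],0,0],[[4,0.7,0],0,0],[[6,1.1,0],0,0],[[8,1.5,0],0,0],[[10,1.9,0],0,0]])

```text
clock: 7.6
tcp_pos: [0.6385, -0.0754, 0.1001]
ee_rot: [0.996, 0.091, 0.001, 0.0]
ft_force: [-2.8, -1.2, 2.1]
grip_width: 0.0005
```

Pushing at 3 N, which matches the shim's drag. I'll continue in small steps to the stop.

>>> apply_moves(moves=[[[2,0.4,0],0,0],[[4,0.7,0],0,0],[[5,0.9,0],0,0],[[5,0.9,0],0,0]])

```text
clock: 8.0
tcp_pos: [0.6438, -0.0745, 0.1002]
ee_rot: [0.996, 0.091, 0.001, 0.0]
ft_force: [-1.0, -0.4, 1.0]
grip_width: 0.0001
```

>>> apply_moves(moves=[[[1,0.2,0],0,0],[[2,0.4,0],0,0],[[2,0.4,0],0,0]])

```text
clock: 8.3
tcp_pos: [0.6449, -0.0743, 0.1001]
ee_rot: [0.996, 0.091, -0.0, 0.0]
ft_force: [-9.3, -2.2, 6.5]
grip_width: 0.0005
```

>>> apply_moves(moves=[[[1,0.2,0],0,0],[[2,0.4,0],0,0],[[2,0.4,0],0,0]])

```text
clock: 8.6
tcp_pos: [0.6454, -0.0742, 0.1001]
ee_rot: [0.996, 0.091, -0.003, -0.0]
ft_force: [-13.9, -3.9, 10.0]
grip_width: 0.0
```

```bash
python3 look.py p4; python3 - <<'E'
from h import *
from station import sensors
a=np.radians(10.5);R=np.array([[np.cos(a),-np.sin(a)],[np.sin(a),np.cos(a)]])
print((sensors.get_obs()['tcp_pos'][:2]*1000-[601.6,7.6])@R)
E
```

```text
8.6 [ 0.6454 -0.0742  0.1001] [-13.9  -3.9  10. ] yaw 10.45 4.655389653419932e-05
[ 28.11258654 -88.46569779]
```

View pics/p4.png

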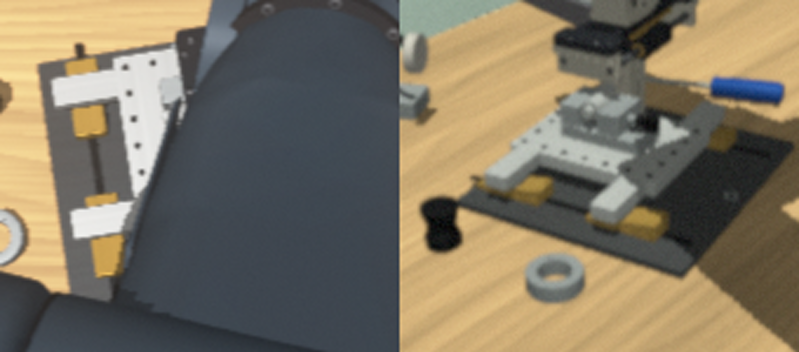

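The shim has stopped dead: force rises to 14 N with almost no travel. The finger face is at bed x of about 35.6 mm, where the stop should be at 36. Now I'll back off, lift and press the corner again.

>>> apply_moves(moves=[[[-3,-0.5,0],0,0],[[-8,-1.5,0],0,0],[[-8,-1.5,10],0,0],[[-8,-1.5,25],0,0],[[-8,-1.5,40],0,0],[[-8,-1.5,50],0,0],[[10,2,50],0,0],[[30,5,50],0,0],[[30,5,50],0,0],[[30,5,40],0,0],[[30,5,31],0,0],[[30,5,31],0,0]])

```text
clock: 9.9
tcp_pos: [0.674, -0.0692, 0.1291]
ee_rot: [0.996, 0.091, -0.004, -0.0]
ft_force: [0.2, 0.7, -0.7]
grip_width: 0.0004
```

>>> apply_moves(moves=[[[0,0,-2],0,0],[[0,0,-4],0,0],[[0,0,-5],0,0],[[0,0,-6],0,0],[[0,0,-6],0,0]])

```text
clock: 10.4
tcp_pos: [0.6738, -0.0694, 0.1259]
ee_rot: [0.996, 0.091, -0.005, -0.0]
ft_force: [-13.0, 1.7, 24.8]
grip_width: 0.0002
```

Now firm: 125.9 mm at 25 N, against 122.9 mm at 12 N before. I'll ease off slightly, hold, then retract.

>>> apply_moves(moves=[[[0,0,-1],0,0],[[0,0,-1],0,0],[[0,0,-1],0,0]])

```text
clock: 10.7
tcp_pos: [0.6738, -0.0694, 0.1261]
ee_rot: [0.996, 0.091, -0.004, -0.0]
ft_force: [-4.1, 0.7, 11.9]
grip_width: 0.0005
```

>>> apply_moves(moves=[[[0,0,5],0,0],[[0,0,20],0,0],[[0,0,50],0,0],[[0,0,100],0,0],[[-40,-40,150],0,0],[[-80,-80,170],0,0],[[-120,-120,170],0,0],[[-160,-160,170],0,0],[[-200,-200,170],0,0],[[-240,-240,170],0,0],[[-280,-280,170],0,0],[[-320,-320,170],0,0],[[-370,-370,170],0,0],[[-420,-420,170],0,0],[[-450,-450,170],0,0],[[-450,-450,170],0,0]])

```text
clock: 12.3
tcp_pos: [0.2609, -0.4819, 0.2971]
ee_rot: [0.996, 0.091, -0.004, 0.0]
ft_force: [1.2, -0.6, 0.1]
grip_width: 0.0005
```

```bash
python3 look.py p5; python3 - <<'E'
from h import *
im=cams.capture('top')[:,:,::-1].copy();cv2.imwrite('pics/top5.png',im)
a=np.radians(10.5);R=np.array([[np.cos(a),-np.sin(a)],[np.sin(a),np.cos(a)]]);c=np.array([601.6,7.6])
for f in('pics/top0.png','pics/top5.png'):
    im=cv2.imread(f);hsv=cv2.cvtColor(im,cv2.COLOR_BGR2HSV)
    m=((hsv[...,1]>130)&(hsv[...,0]>12)&(hsv[...,0]<28)).astype(np.uint8)
    for n,sx,sy in(('fl',-1,1),('fr',-1,-1),('bl',1,1),('br',1,-1)):
        u0=proj('top',[*((c+R@[60*sx-24,88.5*sy])/1000),.025])[0]
        k=np.zeros_like(m);cv2.circle(k,tuple(int(x) for x in u0),18,1,-1)
        v,u=np.nonzero(m&k);W=(onz('top',np.c_[u,v],.025)[:,:2]*1000-c)@R
        W=W[(abs(W[:,1]-88.5*sy)<11)&(W[:,0]<60*sx-10)&(W[:,0]>60*sx-55)];print(f,n,'out',(60*sx-12-W[:,0].min()).round(1))
    b=cv2.resize(im,None,fx=4,fy=4);h=cv2.cvtColor(b,cv2.COLOR_BGR2HSV)
    q=(b.min(2)>125)&(h[...,1]<50);q[:368]=0;q[960:]=0;q[:,:784]=0;q[:,1344:]=0
    v,u=np.nonzero(q);print(cv2.minAreaRect((onz('top',np.c_[u/4-.375,v/4-.375],.042)[:,:2]*1000).astype(np.float32)))
E
```

```text
12.3 [ 0.2609 -0.4819  0.2971] [ 1.2 -0.6  0.1] yaw 10.43 0.0005373079061884051
pics/top0.png fl out 34.2
pics/top0.png fr out 21.2
pics/top0.png bl out 28.6
pics/top0.png br out 36.1
((601.7831420898438, 7.908821105957031), (164.59991455078125, 232.51797485351562), 10.643866539001465)
pics/top5.png fl out 34.5
pics/top5.png fr out 20.5
pics/top5.png bl out 28.3
pics/top5.png br out 13.7
((602.85888671875, 7.873451232910156), (165.24119567871094, 232.86489868164062), 10.643359184265137)
```

View pics/p5.png

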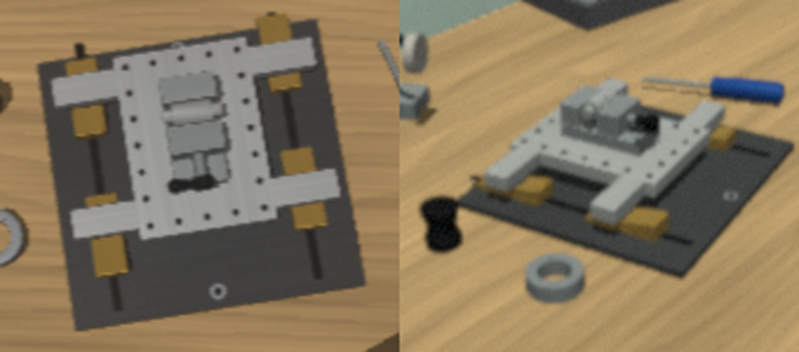

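The picture shows the back right shim in, panel pixel (285,80). It now sticks out 13.7 mm, from 36.1 mm before. The other three read within 0.7 mm of their start, and the plate within about 1 mm. Handing in.

```bash
python3 -c "
from station import job
print(job.finish_job())"
```

```text
the job is handed in; nothing more can be done
None
```

The back right corner was the one that rocked. I pushed its shim in to its stop, checked that the corner is now firm, and handed the job in at about 12 s of robot time; no verdict was reported.

- **Finding the corner:** I pressed front right first and it was firm, with no give at 22 N. Back right dipped about 3 mm under 3 N and then bottomed out at 12 N. I did not press the two left corners, because the rocking one was already found.
- **Pushing the shim:** it slid in about 22 mm at roughly 3 N and then stopped dead, with the force rising to 14 N and almost no travel.
- **Pressing again:** the corner held at 25 N, with the fingers about 3 mm higher than during the dip.
- **Final picture:**
  - The other three shims measured within 0.7 mm of where they were.
  - The plate measured within about 1 mm of where it stood.
  - I saw no change in the bystanders, but I did not measure them.
- **Small disagreement:** the camera puts the shim 13.7 mm out in front of the foot, where 12 mm is expected. That is within the 3.5 mm allowance and the roughly 2 mm camera accuracy. The finger position at the stop was within about half a millimetre of the expected place.

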